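# Click a length stop to its marker pin, then seat the riser blank against it

### The job

Set the length stop of the bow-maker's jig: press the black thumb lever, one full click at a time and without forcing it at the end of its stroke, until the stop's pointer stands beside the tall marker pin, without clicking past it and without touching the stop itself. Then gently slide the wooden riser blank along its channel until its end rests snugly against the stop, without shoving the stop back, and leave it there. Let go of everything and leave the glue jar, chisel and sanding block alone.

Things in the scene. Friction and masses are not known exactly. Their poses are not given: they have to be found in the camera images.
- jig: Length-stop jig fixed to the bench: plywood plate 20 mm thick, x -230 to +210, y -60 to +70 (mm). Origin on the bench surface under the channel's centre line, z up; its x axis runs along the channel, from the open end (-x) to the thumb lever (+x). A grey ratchet housing stands at x 62 to 150, y -28 to +28, its top 85 mm above the bench.
- channel (a point): Centre of the channel's open end, on its floor: jig x -230, y 0, 20 mm above the bench. The channel is 40 mm wide and runs along the jig's x to x +60, between two fences 12 mm thick whose tops are 32 mm above the bench.
- lever_pad (a point): Centre of the top of the thumb lever's black pad (30 mm along x, 28 mm along y, 7 mm thick). At rest it is at jig x 184, y 0, 102 mm above the bench, its outer (+x) edge raised by 0.3 rad. Press it DOWN. Never load the lever with more than 20 N: 8 to 12 N against its end stop is plenty. Let it rise fully before the next press.
- lever_pivot (a point): The lever's pivot (axis along the jig's y; jig x 118, 78 mm above the bench), 70 mm from the pad's centre. One press at the pad: a hidden free play of 1 to 21 mm at 1 to 2 N; then it bites, 5 to 8 N; then the stop snaps on one notch (the click), the force falls to about 4 N; 2 to 4 mm later comes a firm end stop (4 N per mm). The click is 18 to 40 mm down: feel or watch for it.
- thumb_lever (a joint): Angle of the thumb lever: 0 at rest (pad up; its spring lifts it), growing as the pad goes down, 0.3 to 0.7 rad at the end stop. A press short of the click lets the stop fall back to its notch; no press gives more than one notch.
- stop_face (a point): Centre of the face the blank rests against, 38 mm above the bench. The stop is a steel block in the channel, 25 mm long, 36 wide, 21 to 57 mm above the bench; axes as the jig's, the face looks to -x. It starts at jig x +20; each click shifts it 10 mm towards -x. A spring catch holds it in its notch, giving 1 to 2 mm under a push; more than 10 N on the face is too rough.
- pointer (a point): Tip of the stop's pointer, a 4 mm thick steel finger that reaches out over the index strip (to jig y +45, 47 mm above the bench). It moves with the stop, 10 mm towards the jig's -x per click; at the start it is at jig x +30.
- pin: The tall marker pin: plain steel, 5 mm thick, 36 mm tall with an 8 mm head, fixed in a hole of the index strip 20, 30 or 40 mm to the -x side of the pointer's start (jig y 56). Origin at its foot, 32 mm above the bench; axes as the jig's. The stop is set when pointer and pin have the same jig x. Neighbouring holes have only flat plugs, 2 mm high.
- index_strip (a point): Centre of the top of the steel index strip, 100 x 28 mm, 32 mm above the bench, at jig x 5, y 52. It has a row of small holes along x, 10 mm apart, one per notch of the stop.
- blank: Riser blank: laminated wooden block 100 x 36 x 35 mm, about 0.12 kg, loose in the channel, its length along it. Origin at the centre of its underside; its x axis points along the jig's +x, towards the stop. Its top is 23 mm above the fences. It starts 70 to 120 mm from the stop.
- blank_end (a point): Centre of the blank's end that faces the stop, 50 mm along the blank's x from its origin and 18 mm above its underside.
- glue: Bystander: white glue jar, 60 mm wide, 85 mm tall, standing; origin under its centre.
- chisel: Bystander: chisel with wooden handle, 235 mm long, 28 mm thick, lying; origin where blade meets handle, x axis along the blade.
- sanding_block: Bystander: cork sanding block 110 x 60 x 32 mm; origin under its centre.
Not all that is in view belongs to the job. Several things have the shape of the blank; the one meant has the colours described above.

How it is judged:
By the outcome, as a careful person would: the job done as asked, in the order asked, and still so for the second after the job is handed in, with the robot touching nothing.
It also fails if it takes over 64 s, if anything falls off the work surface, if the arm or the gripper's body presses on something with over 40 N, if the wrist force passes 120 N, or if a joint passes its speed limit or range.

### The arm

A 6-joint arm with a two-finger parallel gripper is mounted at the origin on the work surface. World frame = base frame: x ahead of the robot, y to its left, z up, the work surface at z = 0. Lengths are in m, angles in rad, forces in N, time in s.
With the tool pointing down it reaches from about 0.375 to 0.925 m from the base axis. Payload 5.7 kg.
Tool frame: the origin (TCP) lies midway between the tips of the shut fingers; the grasp point (between the pads) lies 19 mm behind it; z points along the fingers, x is the direction in which the jaws open and shut, and the axes are right-handed (so a half turn about z gives the same grasp; the last joint's range is limited). The gripper opens to 88 mm and grips with 3 to 60 N. Pads are 20 mm wide; open, the fingers measure 115 mm over their backs; the gripper's body (75 mm by 178 mm) begins 61 mm behind the grasp point.
Start: joints at [-0.115, 0.359, 1.51, -0, 1.272, -0.115], TCP at [0.6, -0, 0.223] pointing down, gripper open.
Joint ranges: [-2.97, 2.97], [-1.01, 2.36], [0.21, 2.38], [-0.96, 4.11], [0.2, 2.71], [-2.98, 2.98]. Speed limits (rad/s): [2.39, 2.39, 3.14, 3.14, 3.14, 3.14].

### API

Orientations are given as a unit quaternion [x, y, z, w].
In Python, from bench import move_ptp, servo_line, goto_joints, move_gripper, sleep, inverse_kinematics, capture, PlanningError, close_job, spot_in, silhouettes, current_clock, current_joint_pos, current_qvel, current_joint_torque, current_position, current_orientation, current_force, current_torque, current_finger_gap gives the robot as it stands. Calls block until the motion is done:
- move_ptp(position, orientation): joint-space move of the TCP to a pose.
- servo_line(position, orientation=None, rate=0.15, contact_N=None): straight line of the TCP; orientation=None keeps the orientation; rate is the mean speed in m/s. With contact_N (N) it stops when the force on the tool has changed by that much, and returns True; else False.
- goto_joints(angles): joint-space move.
- move_gripper(opening): finger opening in m; the grip force is fixed at half the most; returns when the fingers have stopped.
- sleep(seconds).
- inverse_kinematics(position, orientation): joint angles nearest the present ones, or None.
- capture(name): name is "scene" or "side" or "wrist"; returns a dict with "image" (400x640x3 uint8, blue, green, red), "range_z" (400x640 float32, m along the optical axis (not along the pixel's ray), 0 where there is no reading), "intrinsics" (3x3 intrinsics, pixels), "R" (3x3) and "t" (3): a world point X has camera coordinates R X + t. Camera axes: x right, y down, z forward; pixel columns grow to the right and rows downward; lengths in m; the calibration is good to about 2 mm. A picture is of the moment at which its call begins.
A pose or a line that the arm cannot do raises PlanningError and nothing moves.
- close_job(): hands the job in, once; it reports no verdict.
Trained networks look in the newest picture that a camera, given by its name, has taken for a name from the list of things; names that differ only in an ending like _2 or _b are one class to them, and where a whole thing is asked for, a point or a joint stands for the part that bears it (a point fixed in the world has none). Each returns a list of dicts, best first, with "conf" (0 to 1); they miss things now and then, are a little off and sometimes report something else, mostly with a low value. They report only what shows in the picture. A call takes as long as a camera call. They do not tell look-alikes from the thing itself.
- spot_in(camera, query): "xy" ([column, row] in pixels, amid what is visible of it).
- silhouettes(camera, query): "region" (400x640 bool, what is visible of it) and "xy" ([column, row] in pixels, amid what is visible of it).
Readings, each from a call of its own:
- current_clock(): time.
- current_joint_pos(): joint angles.
- current_qvel(): joint speeds.
- current_joint_torque(): joint torques, N m.
- current_position(): TCP position.
- current_orientation(): TCP orientation.
- current_force(): force on the tool from outside, world axes, zero at the start.
- current_torque(): the same for the moment, N m.
- current_finger_gap(): finger opening in m.
Only numpy, scipy, OpenCV 4.12 (cv2) and the standard library are available. Lean on these libraries where they do the work, as an engineer would, in place of code of your own. Each camera call takes 0.05 s, during which the arm holds its last target. There are 200 camera calls.

## Working session

There is one attempt and no reset: what is moved stays moved. The work goes in short steps, each a Python script; the robot and the scene stay as the last script left them, time stands still between calls to the robot, and variables do not carry over. Pictures are saved under pics/ and viewed, about 8 in all and at most 12, crops included, and the job is handed in when it is done.

```bash
mkdir -p pics; cat > h.py <<'E'
import numpy as np, cv2
from bench import *
def back(c,u,v,z=None):
    """pixel -> world, by range or on plane z"""
    K=c["intrinsics"];R=c["R"];t=c["t"]
    d=np.linalg.inv(K)@[u,v,1.0]
    if z is None: return R.T@(d*c["range_z"][int(round(v)),int(round(u))]-t)
    o=-R.T@t; w=R.T@d
    return o+w*(z-o[2])/w[2]
def cloud(c):
    v,u=np.mgrid[:400,:640]; K=c["intrinsics"]
    z=c["range_z"]; p=np.stack([(u-K[0,2])/K[0,0]*z,(v-K[1,2])/K[1,1]*z,z],-1)
    return (p-c["t"])@c["R"]
def proj(c,X):
    p=c["intrinsics"]@(c["R"]@np.asarray(X,float)+c["t"]); return p[:2]/p[2]
E
python3 - <<'E'
from h import *
ims=[]
for n in("scene","side"):
    c=capture(n); ims.append(c["image"]); P=cloud(c)
    np.savez(n+".npz",**c)
    print(n,"cam at",(-c["R"].T@c["t"]).round(3))
    for q in("jig","lever_pad","stop_face","pointer","pin","index_strip","blank","glue","chisel","sanding_block"):
        for s in spot_in(n,q)[:3]:
            u,v=s["xy"]; print(q,round(s["conf"],2),np.round(s["xy"]),P[int(v),int(u)].round(3))
cv2.imwrite("pics/a.png",ims[0]);cv2.imwrite("pics/b.png",ims[1]); print(current_clock())
E
```

```text
scene cam at [1.047 0.571 1.061]
jig 0.89 [323. 220.] [0.542 0.012 0.032]
lever_pad 0.42 [266. 171.] [ 0.592 -0.18   0.104]
lever_pad 0.23 [460. 317.] [0.476 0.438 0.027]
pointer 0.54 [316. 204.] [ 0.54  -0.025  0.061]
index_strip 0.85 [323. 223.] [0.552 0.019 0.03 ]
blank 0.97 [444. 258.] [0.381 0.307 0.031]
blank 0.95 [417. 217.] [0.338 0.173 0.037]
blank 0.78 [358. 224.] [0.492 0.096 0.054]
glue 0.9 [262. 128.] [ 0.465 -0.378  0.047]
chisel 0.59 [460. 317.] [0.476 0.438 0.027]
sanding_block 0.69 [226. 154.] [ 0.613 -0.369  0.032]
sanding_block 0.67 [266. 170.] [ 0.588 -0.181  0.101]
sanding_block 0.53 [325. 221.] [0.541 0.019 0.03 ]
side cam at [-0.043 -0.629  0.905]
jig 0.65 [337. 220.] [ 0.517 -0.044  0.048]
lever_pad 0.68 [388. 225.] [ 0.568 -0.179  0.103]
stop_face 0.74 [343. 221.] [ 0.535 -0.053  0.04 ]
stop_face 0.6 [342. 218.] [ 0.526 -0.053  0.058]
stop_face 0.43 [457. 287.] [ 0.602 -0.39   0.034]
pointer 0.53 [340. 217.] [ 0.527 -0.048  0.057]
pointer 0.27 [299. 202.] [0.48  0.074 0.058]
index_strip 0.8 [340. 222.] [ 0.522 -0.054  0.046]
blank 0.93 [258. 162.] [0.508 0.322 0.037]
blank 0.79 [220. 189.] [0.343 0.285 0.039]
blank 0.68 [231. 220.] [0.305 0.158 0.032]
glue 0.74 [420. 326.] [ 0.423 -0.412  0.085]
glue 0.33 [386. 225.] [ 0.571 -0.173  0.1  ]
glue 0.17 [303. 204.] [0.486 0.062 0.055]
chisel 0.82 [223. 156.] [0.444 0.433 0.028]
sanding_block 0.59 [458. 287.] [ 0.602 -0.393  0.034]
1.1
```

View pics/a.png

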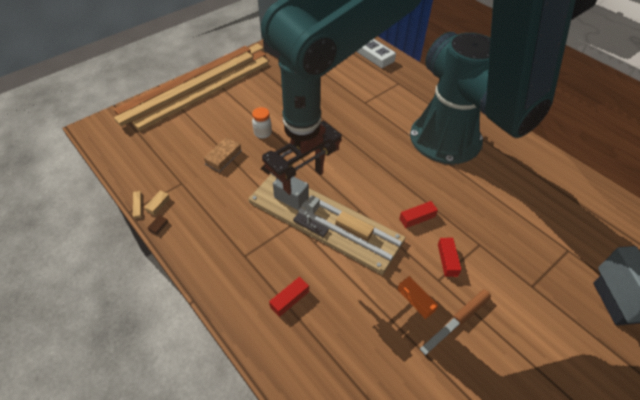

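View pics/b.png

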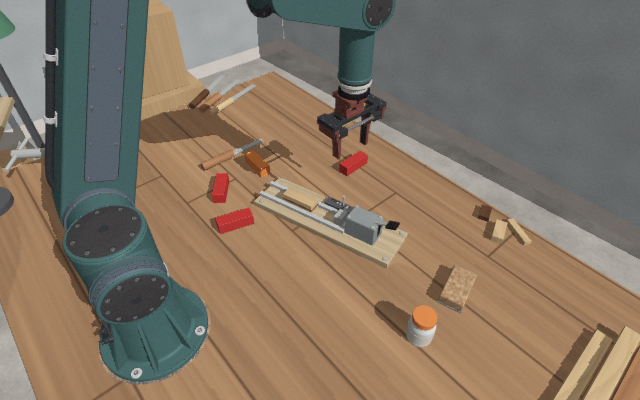

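Scene view: the jig lies in the middle, with its open end at about (400,250) and its lever at (265,190). The tan blank in the channel is at (355,224), and the red blocks are look-alikes. Next I fit the jig frame and look from above with the wrist camera.

```bash
cat >> h.py <<'E'
from scipy.spatial.transform import Rotation as Ro
def down(yaw):
    """tool pointing down, tool x at world angle yaw"""
    x=np.array([np.cos(yaw),np.sin(yaw),0]);z=np.array([0,0,-1.]);return Ro.from_matrix(np.stack([x,np.cross(z,x),z],1)).as_quat()
def wrap(a): return (a+np.pi/2)%np.pi-np.pi/2
E
python3 - <<'E'
from h import *
for n in("scene","side"):
    c=np.load(n+".npz"); P=cloud(c)
    m=(abs(P[...,2]-0.02)<0.005)&(np.hypot(P[...,0]-.51,P[...,1]-0)<.27)
    k,l,s,ce=cv2.connectedComponentsWithStats(m.astype(np.uint8)); 
    m=cv2.morphologyEx(m.astype(np.uint8),cv2.MORPH_OPEN,np.ones((2,2)))>0
    q=P[m][:,:2].astype(np.float32); r=cv2.minAreaRect(q*1000); print(n,len(q),r)
print(Ro.from_quat(current_orientation()).as_matrix().round(2))
yaw0=np.arctan2(-.93,.37)
best=None
p=[.50,0.0,.42]
for y in (yaw0,yaw0+np.pi,yaw0+np.pi/2,yaw0-np.pi/2):
    j=inverse_kinematics(p,down(y)); print(round(y,2),None if j is None else np.round(j,2))
E
```

```text
scene 3091 ((791.0718994140625, 163.25196838378906), (833.1411743164062, 483.712646484375), 27.737653732299805)
side 2728 ((374.0230712890625, -263.60247802734375), (1000.1826782226562, 479.12353515625), 66.87979888916016)
[[ 1.  0. -0.]
 [ 0. -1.  0.]
 [-0. -0. -1.]]
-1.19 [-0.14  0.09  1.4  -0.    1.66  1.05]
1.95 [-0.14  0.09  1.4  -0.    1.66 -2.09]
0.38 [-0.14  0.09  1.4  -0.    1.66 -0.52]
-2.76 [-0.14  0.09  1.4  -0.    1.66  2.62]
```

```bash
python3 - <<'E'
from h import *
move_ptp([.50,0.0,.45],down(.38)); move_gripper(0.0)
c=capture("wrist"); np.savez("w.npz",**c); cv2.imwrite("pics/w.png",c["image"]); P=cloud(c)
for q in("jig","lever_pad","stop_face","pointer","pin","index_strip","blank"):
    for s in spot_in("wrist",q)[:2]:
        u,v=s["xy"]; print(q,round(s["conf"],2),np.round(s["xy"]),P[int(v),int(u)].round(3))
for z,w in((.02,.003),(.032,.003),(.055,.003),(.085,.004)):
    m=(abs(P[...,2]-z)<w).astype(np.uint8); k,l,s,_=cv2.connectedComponentsWithStats(m)
    for i in np.argsort(-s[1:,4])[:4]+1:
        if s[i,4]>80: print(z,s[i,4],cv2.minAreaRect((P[l==i][:,:2]*1000).astype(np.float32)))
print("cam",(-c["R"].T@c["t"]).round(3),current_clock())
E
```

```text
jig 0.74 [344. 135.] [0.519 0.04  0.02 ]
stop_face 0.62 [334. 186.] [ 0.532 -0.036  0.056]
pointer 0.91 [336. 190.] [ 0.538 -0.042  0.057]
pin 0.6 [337. 186.] [ 0.536 -0.034  0.056]
index_strip 0.71 [340. 133.] [0.511 0.044 0.054]
blank 0.71 [342.  98.] [0.492 0.092 0.055]
blank 0.67 [257.  15.] [0.332 0.155 0.034]
0.02 5040 ((498.030029296875, 12.649688720703125), (80.1138916015625, 401.3970947265625), 17.16244888305664)
0.02 2955 ((545.6577758789062, 100.3485107421875), (36.902442932128906, 261.92657470703125), 17.116363525390625)
0.02 1327 ((470.58148193359375, 169.7578887939453), (39.908382415771484, 85.17681121826172), 17.172548294067383)
0.02 1183 ((604.3114013671875, -89.39398956298828), (43.32073974609375, 124.65882110595703), 22.664749145507812)
0.032 1418 ((475.68585205078125, 64.42284393310547), (12.006490707397461, 289.0874938964844), 17.153526306152344)
0.032 1301 ((521.08056640625, 93.5208740234375), (12.227238655090332, 260.4146728515625), 17.152917861938477)
0.032 1196 ((751.1779174804688, 130.8919677734375), (100.6349105834961, 36.02024459838867), 3.551776885986328)

[... 230 characters left out ...]
343 ((534.992431640625, -40.20797348022461), (35.868919372558594, 24.747058868408203), 16.240495681762695)
0.055 209 ((81.53887176513672, -0.07850265502929688), (80.71284484863281, 20.412269592285156), 89.08798217773438)
0.055 110 ((44.97842025756836, -64.62970733642578), (57.04594421386719, 15.391685485839844), 61.428646087646484)
0.085 811 ((553.414306640625, -99.16461181640625), (55.22260284423828, 64.59774780273438), 17.48336410522461)
0.085 300 ((76.23387908935547, -0.3542633056640625), (15.799028396606445, 74.33507537841797), 0.6437585353851318)
0.085 82 ((51.90593719482422, -52.85808181762695), (37.464820861816406, 3.7504940032958984), 46.80058670043945)
cam [0.475 0.061 0.611] 3.8167
```

View pics/w.png

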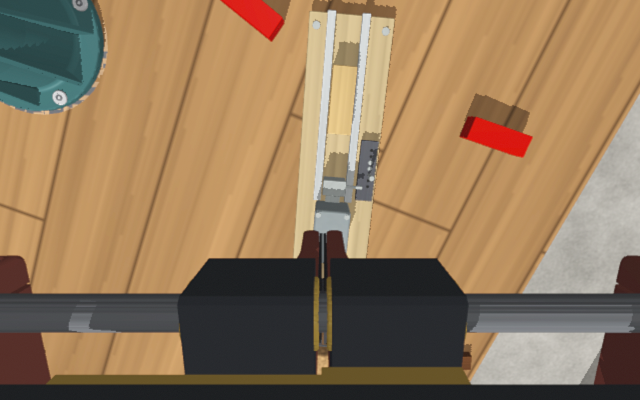

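The top view gives a clean fit: fence, blank, strip and stop all agree with one jig frame to within about 0.5 mm. Next I find the pin.

```bash
cat >> h.py <<'E'
O=np.array([.5256,-.0091,0]);A=np.radians(17.15-90)
X=np.array([np.cos(A),np.sin(A),0]);Y=np.array([-np.sin(A),np.cos(A),0]);YAW=np.radians(17.15)
def W(x,y,z): return O+(x*X+y*Y)/1000+np.array([0,0,z/1000])
def J(P):
    d=(P-O)*1000; return np.stack([d@X,d@Y,d[...,2]],-1)
E
python3 - <<'E'
from h import *
tiles=[]
for n in("w","scene","side"):
    c=np.load(n+".npz"); Q=J(cloud(c))
    m=(abs(Q[...,1]-56)<9)&(abs(Q[...,0]-5)<45)&(Q[...,2]>38)&(Q[...,2]<80)
    print(n,Q[m].round(0)[:12].tolist())
    # homography views of plane z=68 (pin head) and z=32
    for z in(68,32):
        g=[(-40,20),(60,20),(60,80),(-40,80)]
        src=np.float32([proj(c,W(x,y,z)) for x,y in g]); dst=np.float32([((x+40)*3.5,(80-y)*3.5) for x,y in g])
        t=cv2.warpPerspective(c["image"],cv2.getPerspectiveTransform(src,dst),(350,210),flags=cv2.INTER_CUBIC)
        for x in(-10,0,10,30): cv2.line(t,(int((x+40)*3.5),200),(int((x+40)*3.5),209),(0,0,255) if x<30 else (0,255,0),1); cv2.circle(t,(int((x+40)*3.5),84),2,(255,0,255),1)
        tiles.append(t)
cv2.imwrite("pics/pin.png",np.vstack([np.hstack(tiles[i:i+2]) for i in(0,2,4)])[:600])
E
```

```text
w [[8.0, 54.0, 39.0], [8.0, 55.0, 43.0], [8.0, 57.0, 40.0], [10.0, 54.0, 42.0], [8.0, 54.0, 48.0], [8.0, 55.0, 52.0], [11.0, 54.0, 42.0], [9.0, 54.0, 53.0], [8.0, 54.0, 63.0], [7.0, 55.0, 68.0], [7.0, 57.0, 66.0], [9.0, 52.0, 64.0]]
scene [[15.0, 55.0, 66.0], [12.0, 54.0, 67.0], [12.0, 59.0, 68.0], [10.0, 59.0, 69.0], [8.0, 57.0, 68.0], [12.0, 60.0, 64.0], [8.0, 61.0, 68.0], [7.0, 57.0, 65.0], [9.0, 60.0, 63.0], [9.0, 60.0, 58.0], [8.0, 61.0, 55.0], [11.0, 57.0, 43.0]]
side [[8.0, 62.0, 68.0], [7.0, 53.0, 70.0], [9.0, 56.0, 69.0], [10.0, 59.0, 67.0], [7.0, 54.0, 65.0], [11.0, 52.0, 69.0], [13.0, 54.0, 69.0], [10.0, 54.0, 63.0], [12.0, 57.0, 61.0], [11.0, 53.0, 61.0], [13.0, 56.0, 59.0], [10.0, 55.0, 54.0]]
```

View pics/pin.png

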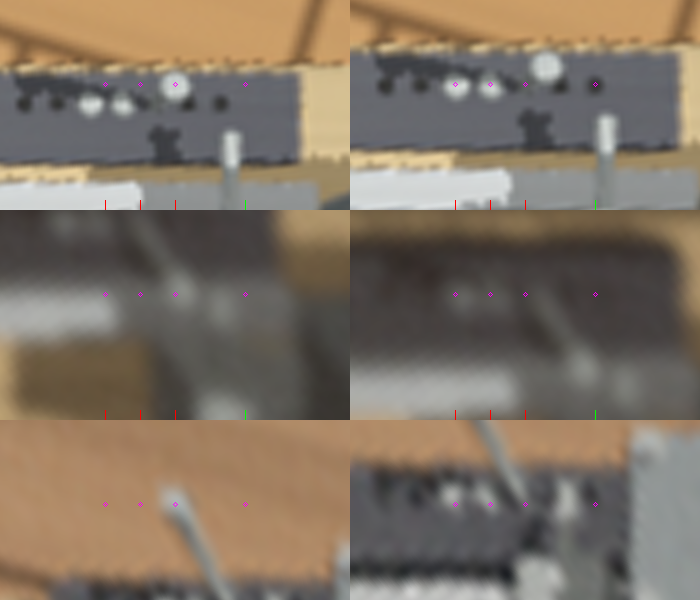

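The pin head is at jig x = 10 in all three cameras, so exactly 2 clicks are needed. First press, with the force logged.

```bash
cat >> h.py <<'E'
def stop_x(n):
    """jig x of stop face, from top-surface points"""
    c=capture(n); cv2.imwrite("last_%s.png"%n,c["image"]); Q=J(cloud(c)).reshape(-1,3)
    m=(abs(Q[:,1])<15)&(abs(Q[:,2]-57)<5)&(Q[:,0]>-45)&(Q[:,0]<58)
    return m.sum(), np.percentile(Q[m,0],[3,50,97]).round(1) if m.sum() else None
def press():
    move_ptp(W(184,0,125),down(YAW)); sleep(.2); f0=current_force()[2]; log=[];peak=0
    servo_line(W(184,0,109),rate=.08,contact_N=3)
    z=current_position()[2]*1000
    while z>50:
        z-=1.0; servo_line(W(184,0,z),rate=.025); f=current_force()[2]-f0; log.append((round(z,1),round(f,1)))
        if f>10.5 or (f>8.5 and z<80 and len(log)>3 and min(l[1] for l in log[-4:-1])<4.8 and max(l[1] for l in log[:-3])>4.8): break
    print(log)
    print("during",stop_x("side"))
    servo_line(W(184,0,120),rate=.06)
E
python3 - <<'E'
from h import *
print(stop_x("side"))
press(); sleep(.3); print("after",stop_x("side"),current_clock())
E
```

```text
(np.int64(79), array([20.6, 33.7, 44.5]))
[(np.float64(107.2), np.float64(-0.2)), (np.float64(106.2), np.float64(0.1)), (np.float64(105.2), np.float64(0.4)), (np.float64(104.2), np.float64(-0.1)), (np.float64(103.2), np.float64(1.3)), (np.float64(102.2), np.float64(-0.2)), (np.float64(101.2), np.float64(1.5)), (np.float64(100.2), np.float64(1.5)), (np.float64(99.2), np.float64(1.8)), (np.float64(98.2), np.float64(1.0)), (np.float64(97.2), np.float64(1.3)), (np.float64(96.2), np.float64(0.8)), (np.float64(95.2), np.float64(0.9)), (np.float64(94.2), np.float64(1.8)), (np.float64(93.2), np.float64(2.1)), (np.float64(92.2), np.float64(2.3)), (np.float64(91.2), np.float64(2.4)), (np.float64(90.2), np.float64(2.7)), (np.float64(89.2), np.float64(2.9)), (np.float64(88.2), np.float64(3.2)), (np.float64(87.2), np.float64(4.0)), (np.float64(86.2), np.float64(3.2)), (np.float64(85.2), np.float64(5.3)), (np.float64(84.2), np.float64(4.3)), (np.float64(83.2), np.float64(4.4)), (np.float64(82.2), np.float64(4.8)), (np.float64(81.2), np.float64(6.7)), (np.float64(80.2), np.float64(6.4)), (np.float64(79.2), np.float64(5.9)), (np.float64(78.2), np.float64(5.6)), (np.float64(77.2), np.float64(4.9)), (np.float64(76.2), np.float64(4.5)), (np.float64(75.2), np.float64(2.9)), (np.float64(74.2), np.float64(3.9)), (np.float64(73.2), np.float64(5.1)), (np.float64(72.2), np.float64(8.2)), (np.float64(71.2), np.float64(12.5))]
during (np.int64(76), array([10.3, 24.1, 34.9]))
after (np.int64(72), array([10.6, 23.2, 34.7])) 16.4583
```

The click was clear: the force rose to 6.7 N, fell to 2.9 N, then hit the end stop, and the stop moved 10 mm. Second and last press.

```bash
sed -i 's/if f>10.5 or/if f>9 or/' h.py; python3 - <<'E'
from h import *
press(); sleep(.3); print("after",stop_x("side"))
servo_line(W(184,0,180),rate=.2)
move_ptp(W(-190,0,160),down(YAW))
c=capture("wrist"); Q=J(cloud(c)); m=(abs(Q[...,2]-55)<3)&(abs(Q[...,1])<25)&(Q[...,0]<-20)&(Q[...,0]>-220)
print("blank x",np.percentile(Q[m][:,0],[1,99]),np.percentile(Q[m][:,1],[1,99]),m.sum())
m=(abs(Q[...,2]-57)<2.5)&(abs(Q[...,1])<15)&(Q[...,0]>-30)&(Q[...,0]<60); print("stop",np.percentile(Q[m][:,0],[2,98]) if m.sum() else 0)
cv2.imwrite("pics/c.png",c["image"]); print(current_position(),current_clock())
E
```

```text
[(np.float64(107.1), np.float64(-0.6)), (np.float64(106.1), np.float64(0.1)), (np.float64(105.1), np.float64(-0.6)), (np.float64(104.1), np.float64(0.1)), (np.float64(103.1), np.float64(0.2)), (np.float64(102.1), np.float64(-1.4)), (np.float64(101.1), np.float64(-0.0)), (np.float64(100.1), np.float64(0.1)), (np.float64(99.1), np.float64(1.0)), (np.float64(98.1), np.float64(0.4)), (np.float64(97.1), np.float64(-0.3)), (np.float64(96.1), np.float64(0.3)), (np.float64(95.1), np.float64(-0.1)), (np.float64(94.1), np.float64(1.0)), (np.float64(93.1), np.float64(1.1)), (np.float64(92.1), np.float64(1.2)), (np.float64(91.1), np.float64(1.5)), (np.float64(90.1), np.float64(1.5)), (np.float64(89.1), np.float64(2.0)), (np.float64(88.1), np.float64(3.0)), (np.float64(87.1), np.float64(2.7)), (np.float64(86.1), np.float64(3.4)), (np.float64(85.1), np.float64(3.7)), (np.float64(84.1), np.float64(4.0)), (np.float64(83.1), np.float64(3.9)), (np.float64(82.1), np.float64(5.4)), (np.float64(81.1), np.float64(5.9)), (np.float64(80.1), np.float64(5.1)), (np.float64(79.1), np.float64(4.6)), (np.float64(78.1), np.float64(5.0)), (np.float64(77.1), np.float64(4.8)), (np.float64(76.1), np.float64(3.6)), (np.float64(75.1), np.float64(2.9)), (np.float64(74.1), np.float64(3.2)), (np.float64(73.1), np.float64(5.1)), (np.float64(72.1), np.float64(9.0))]
during (np.int64(77), array([ 2. , 13.2, 24.4]))
after (np.int64(76), array([ 0.9, 13.1, 24.9]))
blank x [-136.06648702  -52.15719336] [-3.65132478 11.94256799] 145
stop 0
[0.47047414 0.17167363 0.15998223] 29.5083
```

View pics/c.png

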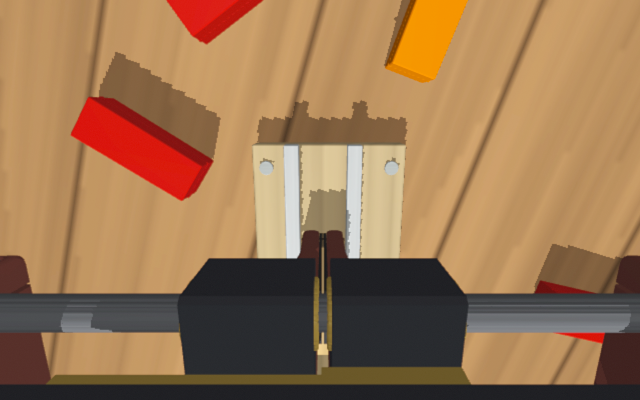

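Two clicks are done: the stop face is at x ≈ 0 and the pointer at 10, beside the pin. The shut fingers are centred in the channel behind the blank at about (323,245). Now the push.

```bash
python3 - <<'E'
from h import *
servo_line(W(-190,0,38),rate=.12); sleep(.2)
f=lambda:-np.mean([current_force()@X for _ in range(3)])
f0=f()
print(servo_line(W(-122,0,38),rate=.035,contact_N=5),J(current_position()).round(1),"f",round(f()-f0,1))
x=J(current_position())[0]; log=[]
while x<-104:
    x+=.5; servo_line(W(x,0,38),rate=.015); F=f()-f0; log.append((round(float(x),1),round(float(F),1)))
    if F>3: break
print(log, f()-f0, stop_x("side"), current_clock())
c=capture("scene"); np.savez("s2.npz",**c)
E
```

```text
False [-1.221e+02  1.000e-01  3.800e+01] f 0.1
[(-121.6, 1.1), (-121.1, 1.1), (-120.6, 1.3), (-120.1, 0.3), (-119.6, 1.2), (-119.1, 1.3), (-118.6, 0.1), (-118.1, 1.2), (-117.6, 0.9), (-117.1, 0.5), (-116.6, -0.1), (-116.1, 0.1), (-115.6, -0.5), (-115.1, 0.5), (-114.6, 0.0), (-114.1, 0.5), (-113.6, 1.1), (-113.1, 0.1), (-112.6, 0.2), (-112.1, -0.1), (-111.6, -0.8), (-111.1, -0.5), (-110.6, 0.9), (-110.1, 3.9)] 3.8820667186047526 (np.int64(189), array([-42.2, -10.3,  24.3])) 39.0167
```

Contact with the stop came exactly where predicted, at TCP x = -110 and 3.9 N. I retreat and check.

```bash
python3 - <<'E'
from h import *
servo_line(W(-120,0,38),rate=.02); servo_line(W(-160,0,38),rate=.1); servo_line(W(-160,0,180),rate=.2)
move_ptp(W(-60,0,430)+0*X,down(YAW))
c=capture("wrist"); Q=J(cloud(c)); 
m=(abs(Q[...,1])<12)&(abs(Q[...,2]-56)<3.5)&(Q[...,0]>-160)&(Q[...,0]<60)
q=Q[m]; b=q[q[:,2]<56]; s=q[q[:,2]>=56]
print("blank",np.percentile(b[:,0],[.5,99.5]),"stop",np.percentile(s[:,0],[1,99]))
i=np.sort(q[:,0]); print("biggest gap in x",np.diff(i).max())
t=[]
for z in(56,47,68):
    g=[(-120,-30),(60,-30),(60,75),(-120,75)]; k=3.8
    src=np.float32([proj(c,W(x,y,z)) for x,y in g]); dst=np.float32([((x+120)*k,(75-y)*k) for x,y in g])
    t.append(cv2.warpPerspective(c["image"],cv2.getPerspectiveTransform(src,dst),(int(180*k),int(105*k)),flags=cv2.INTER_CUBIC))
cv2.imwrite("pics/d.png",np.vstack([t[0],t[2][:190]])); print(current_clock())
E
```

```text
blank [-98.98580156  22.8532738 ] stop [-95.40715982  24.28753418]
biggest gap in x 1.3310922871450828
42.225
```

View pics/d.png

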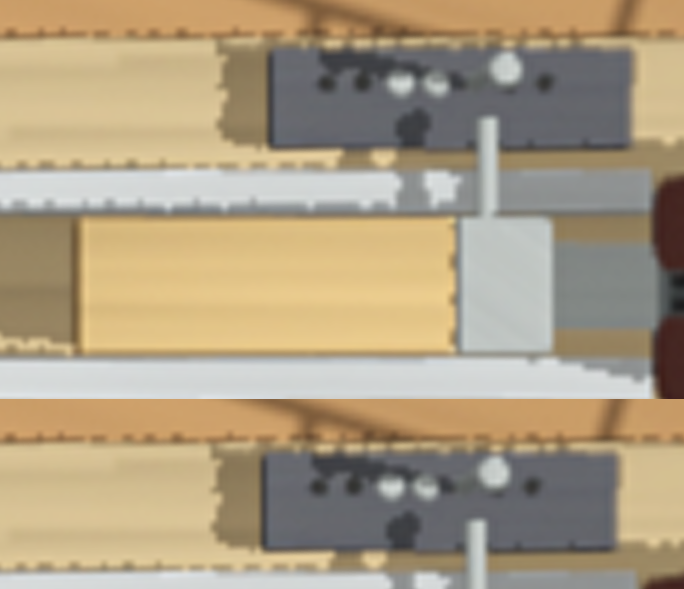

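```bash
python3 - <<'E'
from h import *
move_ptp(W(75,0,230),down(YAW))
c=capture("wrist"); print("cam jig",J(-c["R"].T@c["t"]).round(0))
u,v=proj(c,W(0,15,56)).astype(int); print(u,v)
i=c["image"][max(v-60,0):v+60,max(u-80,0):u+80]; cv2.imwrite("pics/e.png",cv2.resize(i,None,fx=4.5,fy=4.5,interpolation=cv2.INTER_CUBIC))
print(current_clock())
E
```

```text
cam jig [  9.  -0. 392.]
338 102
43.2333
```

View pics/e.png

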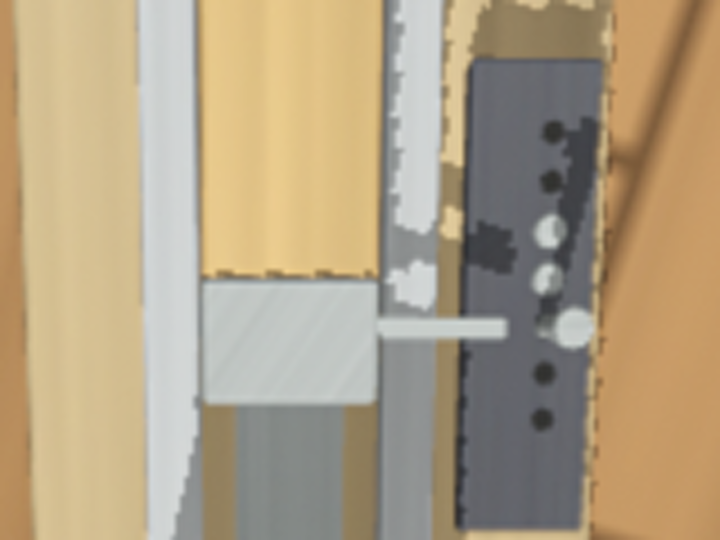

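The pointer (506,328) is level with the pin head (573,328), and the blank meets the stop at row 277 with no visible gap. I'm handing in.

```bash
python3 - <<'E'
from h import *
sleep(.3); close_job()
E
```

```text
the job is handed in; nothing more can be done
```

The stop is set beside the pin, the blank rests against it, and the job is handed in at about 43.5 s of the 64 s allowed.

- **Lever:** The pin stood 20 mm from the pointer's start, so I pressed the lever for two full clicks. The end-stop loads were 12.5 N and 9.0 N. The first went a little over the suggested 8 to 12 N but stayed under the 20 N limit. The camera showed the stop move 10 mm each time, with its face now at jig x of about 0.
- **Blank:** I pushed it along the channel with the shut fingers until the stop resisted at 3.9 N, then backed the fingers off and raised them clear.
- **Last checks:** From above, the pointer is level with the pin. The blank meets the stop with no visible gap, at roughly 1 mm resolution. The final pose touches nothing.
- **Not re-checked:** I did not look again at the glue jar, chisel or sanding block at the end, but the arm never went near them.

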